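# Start up the sanding station

### The arm

A 6-joint arm with a two-finger parallel gripper is mounted at the origin on the work surface. World frame = base frame: x ahead of the robot, y to its left, z up, the work surface at z = 0. Lengths are in mm, angles in rad, forces in N, time in s.
With the tool pointing down it reaches from about 350 to 775 mm from the base axis. Payload 7.3 kg.
Tool frame: the origin (TCP) lies midway between the tips of the shut fingers; the grasp point (between the pads) lies 19 mm behind it (manip.hold_point_z is the distance from the TCP to the grasp point, in mm); z points along the fingers, y is the line along which they close (so a half turn about z gives the same grasp; the last joint's range is limited). The gripper opens to 92 mm and grips with 3 to 60 N. Pads are 19 mm wide; open, the fingers measure 130 mm over their backs; the gripper's body (75 mm by 190 mm) begins 47 mm behind the grasp point.
Start: joints at [1.132, 0.342, 1.524, -0, 1.275, -0.146], TCP at [151.518, 502.68, 226.741] pointing down, gripper open.
Joint ranges: [-2.53, 2.53], [-0.77, 2.02], [0.04, 2.7], [-1, 4.14], [0.28, 2.66], [-3.11, 3.11]. Speed limits (rad/s): [2.57, 2.57, 3.14, 3.14, 3.14, 3.14].

### API

Orientations are given as [roll, pitch, yaw] about the fixed x, y, z axes, in that order (R = Rz(yaw) Ry(pitch) Rx(roll)).
In Python, from rig import manip, inverse_kinematics, readout, vision, finish_job gives the robot as it stands. The module is installed in compiled form; this text tells all that it offers. Calls block until the motion is done:
- manip.move_pose(position, orientation): joint-space move of the TCP to a pose.
- manip.servo_line(position, velocity=150, attitude=None): straight line of the TCP; attitude=None keeps the orientation; velocity is the mean speed in mm/s.
- manip.goto_joints(angles): joint-space move.
- manip.open_gripper() and manip.clamp(newtons=None): open the fingers fully, or close them until they stop; newtons is the grip in N (None keeps the last).
- manip.pause(seconds).
- inverse_kinematics(position, orientation): joint angles nearest the present ones, or None.
- readout.read_state(): the state.
- vision.snapshot(name): name is "scene" or "top"; returns the picture (384x512x3 uint8, blue, green, red); there is no depth.
- vision.camera_info(name): a dict with "fovy" (degrees; the focal length in pixels is half the picture's height over the tangent of half this angle, whatever the lens; pixels are square), "cx", "cy" (the principal point, pixels), "position" and "rotation" of the camera in the world. Camera axes: x right, y up, looking along -z (the intrinsics and any distortion apply to the point x, -y, -z); pixel columns grow to the right and rows downward; lengths in mm; the calibration is good to about 2 mm. A picture is of the moment at which its call begins. camera_info takes no time and is no camera call.
A pose or a line that the arm cannot do raises manip.MotionError and nothing moves.
- finish_job(): hands the job in; it is judged then, once.
The state is a dict: "clock": time; "qpos": joint angles; "qd": joint speeds; "joint_torque": joint torques, N m; "ee_pos": TCP position; "tcp_rot": TCP orientation; "force": force on the tool from outside, world axes, zero at the start; "wrist_torque": the same for the moment, N m; "finger_gap": finger opening in mm; "grasp_force": force on a finger pad.
Only numpy, scipy, OpenCV 4.12 (cv2) and the standard library are available. Lean on these libraries where they do the work, as an engineer would, in place of code of your own. Each camera call takes 0.05 s, during which the arm holds its last target. There are 200 camera calls.

### The job

Start the school workshop's sanding station by pressing its controls with the fingertips, in this order: first tip over the wide rocker on the power unit by pushing its raised end fully down, then push the square key on the dust extractor's loose remote fully in, then push the flat round start button on the sander's switch box fully in (all three stay down by themselves). Only press: leave the narrow rocker, the remote's round key and the mushroom stop button alone, do not pick up or shove the remote, and leave the other things on the bench where they are.

Things in the scene. Friction and masses are not known exactly. Their poses are not given: they have to be found in the camera images.
- power: bench power unit, a grey steel box screwed to the bench, 110 (x) x 140 (y) x 45 mm high; origin under its centre. On its top are a wide white rocker (34 mm wide, towards the box's +y, centre line 32 mm off the middle) and a narrow white rocker (14 mm wide, 40 mm off the middle towards -y, to be left alone). The only box with rockers
- mains_end (a point): point on the sloping face of the wide rocker's raised half, 21 mm from the pivot line (the half is 28 mm long, 34 mm wide, its outer edge at first 63 mm above the bench); it lies on the box's +x side of the pivot and moves with the rocker. At the start it is about 60 mm above the bench; pressed home that half is level, 53 mm above the bench (8 mm above the box), and this point 21 mm from the pivot along the box's +x
- mains (a joint): angle of the wide rocker: about 0 off (+x half raised, -x half level), 0.36 on, at its stop (+x half level, -x half raised). Stiff hinge without spring: it stays where left; about 3 N at mains_end moves it
- lamp (a joint): angle of the narrow rocker, 0 to 0.36 likewise; starts at about 0 and must stay there
- remote: the dust extractor's remote, a loose grey plastic box lying on the bench, 66 (x) x 150 (y) x 30 mm high, about 0.5 kg; origin under its centre; any yaw. On its top are a square white key (towards its +y, 43 mm off the middle) and a round white key (26 mm diameter, 43 mm off towards -y, spring-loaded, to be left alone)
- extract_top (a point): middle of the top face of the square key, 26 x 26 mm; moves with the key; 39 mm above the bench when out, 33 mm when fully in
- extract (a joint): how far the square key is in: about 0 out, 0.006 (6 mm) fully in, at its stop; it moves straight down, about 3 N moves it, and it stays where it is pushed
- boost (a joint): how far the round key of the remote is in, 0 to 0.006; must stay out
- switchbox: switch box of the disc sander, an aluminium box screwed to the bench, 90 (x) x 150 (y) x 55 mm high; origin under its centre. On its top are a small flat round start button (towards its +y, 42 mm off the middle) and a wide mushroom-headed stop button (42 mm diameter, top 84 mm above the bench, 38 mm off towards -y, spring-loaded, to be left alone)
- start_top (a point): middle of the top face of the round start button, 28 mm diameter; moves with the button; 66 mm above the bench when out, 60 mm when fully in
- start (a joint): how far the start button is in: about 0 out, 0.006 (6 mm) fully in, at its stop; it moves straight down, about 3 N moves it, and it stays where it is pushed
- stop (a joint): how far the mushroom stop is in, 0 to 0.006; must stay out
- gluestick_mid (a point): white glue stick standing upright, 30 mm diameter, 85 mm tall, just beyond or beside the remote; its origin here is its middle, 42 mm up; loose bystander
- sandblock_mid (a point): cork sanding block 32 x 70 x 24 mm high, beside the sander's switch box; its centre; loose bystander
- offcut_mid (a point): small wood offcut 30 x 60 x 25 mm high, beside the power unit; its centre; loose bystander
- tape_mid (a point): yellow tape measure 62 x 34 x 60 mm high, to the right of the work; its centre; loose bystander
- cup_mid (a point): orange plastic cup of pencils, 76 mm across, 95 mm tall (pencils to 160 mm), standing beyond the work; middle of the cup; loose bystander
- clamp_mid (a point): orange C-clamp lying flat, about 95 x 230 x 22 mm high; middle of its spine; loose bystander
- batten_mid (a point): wood batten 24 x 260 x 24 mm high lying on the bench to the left of the work, pointing away from the robot; its centre; loose bystander
Things that resemble listed ones, but are neither listed nor needed, are in the scene too. There is more than one size of the remote; the one meant has the size given above.

How it is judged (in metres and radians):
On the way, in this order (a step that is already met when the one before it is completed fails the run):
1. the wide rocker is tipped over to on (value of joint mains above 0.29 rad), for 0.1 s.
2. the square key of the remote is pushed in (value of joint extract above 0.0042 m), for 0.1 s.
3. the sander's round start button is pushed in (value of joint start above 0.0042 m), for 0.1 s.
At the end, for the whole second after the job is handed in: Wide rocker on (above 0.29 of 0.36 rad), square key and start button in (over 4.2 of 6 mm); narrow rocker (under 0.08 rad), round key and mushroom stop (under 1.5 mm) untouched; the remote flat, at rest and, like every bystander, within 20 mm of where it was (value of joint mains above 0.29 rad and value of joint each of extract, start above 0.0042 m and value of joint lamp below 0.08 rad and value of joint each of boost, stop below 0.0015 m and not (distance of remote from where it was at the start of the episode above 0.02 m) and angle between remote's own z axis and vertical below 0.1 rad and linear speed of remote below 0.02 m/s and not (distance of gluestick_mid from where it was at the start of the episode above 0.02 m) and not (distance of sandblock_mid from where it was at the start of the episode above 0.02 m) and not (distance of offcut_mid from where it was at the start of the episode above 0.02 m) and not (distance of tape_mid from where it was at the start of the episode above 0.02 m) and not (distance of cup_mid from where it was at the start of the episode above 0.02 m) and not (distance of clamp_mid from where it was at the start of the episode above 0.02 m) and not (distance of batten_mid from where it was at the start of the episode above 0.02 m)).
It fails at once if the square key is pushed in (over 2.5 mm) before the wide rocker is on (value of joint extract above 0.0025 m and value of joint mains below 0.25 rad).
It fails at once if the start button is pushed in (over 2.5 mm) before the rocker is on and the square key is in (value of joint start above 0.0025 m and (value of joint extract below 0.0036 m or value of joint mains below 0.25 rad)).
It fails at once if the narrow rocker, the remote's round key or the mushroom stop is pressed (0.12 rad, 2.5 mm) (value of joint lamp above 0.12 rad or value of joint any of boost, stop above 0.0025 m).
It fails at once if the remote is lifted, tipped or shoved more than 20 mm (distance of remote from where it was at the start of the episode above 0.02 m or height (world z) of remote above 0.008 m or angle between remote's own z axis and vertical above 0.2 rad).
It fails at once if a bystander is lifted or moved more than 20 mm (distance of any of gluestick_mid, sandblock_mid, offcut_mid, tape_mid, cup_mid, clamp_mid, batten_mid from where it was at the start of the episode above 0.02 m).
It also fails if it takes over 51 s, if anything falls off the work surface, if the arm or the gripper's body presses on something with over 40 N, if the wrist force passes 120 N, or if a joint passes its speed limit or range.

## Working session

There is one attempt and no reset: what is moved stays moved. The work goes in short steps, each a Python script; the robot and the scene stay as the last script left them, time stands still between calls to the robot, and variables do not carry over. Pictures are saved under pics/ and viewed, at most 10 in all, crops included, and the job is handed in when it is done.

```bash
mkdir -p pics
python3 - <<'E'
from rig import *
import cv2
for n in("scene","top"):
    im=vision.snapshot(n); cv2.imwrite(f"pics/{n}0.png",im); print(n,vision.camera_info(n))
s=readout.read_state();print(s["clock"],s["ee_pos"],s["tcp_rot"],s["finger_gap"])
E
```

```text
scene {'fovy': 51.55826444994502, 'cx': 256.66775425131055, 'cy': 193.56796877714797, 'position': array([1351.19321968,  432.52822444,  630.60905424]), 'rotation': array([ 1.00641623, -0.02362222,  2.06595824])}
top {'fovy': 57.59208638630028, 'cx': 251.79764455122617, 'cy': 195.1432774453225, 'position': array([ 395.15161068,  -11.50869963, 1066.94439332]), 'rotation': array([ 0.15249268,  0.01903735, -1.58995446])}
0.1 [151.34751174 502.31751898 226.0955418 ] [-3.14019202e+00 -2.12060828e-04  2.84879464e+00] 91.76487502974967
```

View pics/scene0.png

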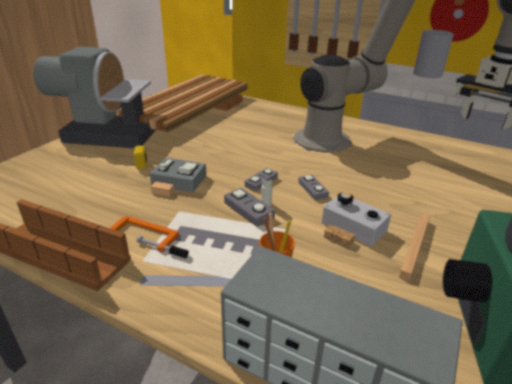

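View pics/top0.png

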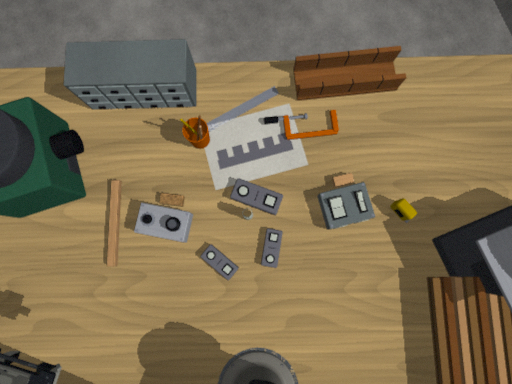

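Top view: the power unit is at (347,205), the switch box at (163,222), and there are three remotes, at (256,196) (largest), (220,261) and (272,247). The glue stick is at (248,214). I'll check the choices in a close crop.

Run:
```python
import cv2,numpy as np
t=cv2.imread("pics/top0.png");s=cv2.imread("pics/scene0.png")
r=lambda im,x,y,w,h,k:cv2.resize(im[y:y+h,x:x+w],None,fx=k,fy=k,interpolation=cv2.INTER_CUBIC)
a=np.hstack([r(t,225,170,66,50,6),r(t,315,170,66,50,6)])
b=np.hstack([r(t,130,188,66,50,6),r(s,215,170,66,50,6)])
cv2.imwrite("pics/crop1.png",np.vstack([a,b]))
```

```text
(no output)
```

View pics/crop1.png

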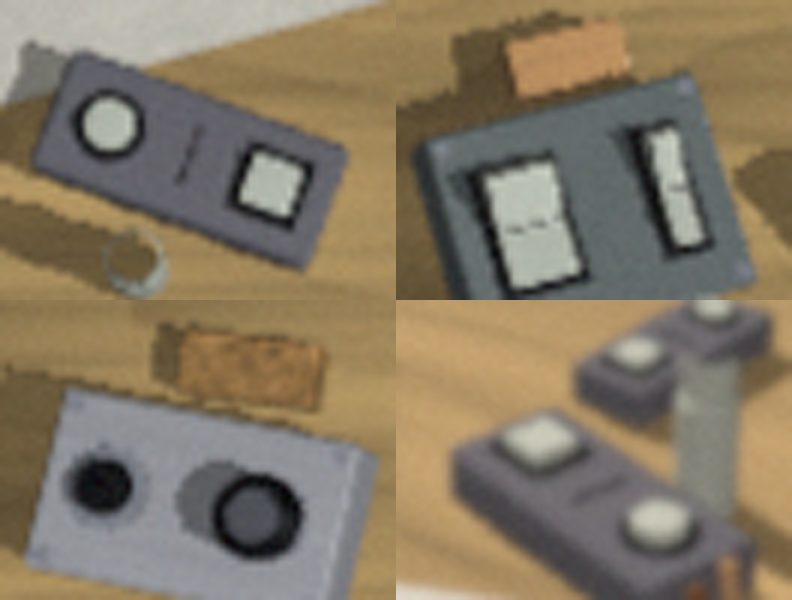

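Choice: the large remote is (256,196), with its square key at (270,201) and round key at (243,191). The other two remotes, (220,261) and (272,247), are too small. The start button is at (147,219) and the mushroom at (173,224). The wide rocker is at (338,208), with its raised half at the upper side. Next I'll measure them in both views.

```bash
cat > h.py <<'E'
import cv2,numpy as np
from scipy.spatial.transform import Rotation as Ro
from rig import *
def cam(n):
    c=vision.camera_info(n);f=192/np.tan(np.radians(c["fovy"]/2))
    return f,c["cx"],c["cy"],np.array(c["position"]),Ro.from_euler("xyz",c["rotation"]).as_matrix()
C={n:cam(n) for n in("top","scene")}
def ray(n,p):
    f,cx,cy,o,R=C[n];d=R@np.array([(p[0]-cx)/f,-(p[1]-cy)/f,-1]);return o,d/np.linalg.norm(d)
def plane(n,p,z):
    o,d=ray(n,p);return o+d*(z-o[2])/d[2]
def proj(n,X):
    f,cx,cy,o,R=C[n];v=R.T@(np.asarray(X,float)-o);return np.array([cx+f*v[0]/-v[2],cy-f*v[1]/-v[2]])
def tri(pt,ps):
    (a,u),(b,v)=ray("top",pt),ray("scene",ps)
    s=np.linalg.lstsq(np.c_[u,-v],b-a,rcond=None)[0];P,Q=a+s[0]*u,b+s[1]*v
    return (P+Q)/2,np.linalg.norm(P-Q)
def blobs(im,win,white=True,thr=None,amin=8):
    x,y,w,h=win;k=6
    g=cv2.resize(im[y:y+h,x:x+w],None,fx=k,fy=k,interpolation=cv2.INTER_CUBIC).astype(int)
    m=(g.min(2)>(thr or 150)) if white else (g.max(2)<(thr or 60))
    cs=cv2.findContours(m.astype(np.uint8),cv2.RETR_EXTERNAL,cv2.CHAIN_APPROX_NONE)[0];out=[]
    for c in cs:
        if cv2.contourArea(c)<amin*k*k: continue
        M=cv2.moments(c);r=cv2.minAreaRect(c)
        o=lambda q:np.round((np.array(q)+.5)/k-.5+[x,y],2)
        out.append((o((M["m10"]/M["m00"],M["m01"]/M["m00"])),round(M["m00"]/k/k,1),o(cv2.boxPoints(r))))
    return out
E
python3 - <<'E'
from h import *
t=cv2.imread("pics/top0.png");s=cv2.imread("pics/scene0.png")
for n,im,w,wh,th in[("remote",t,(232,178,52,36),1,150),("power",t,(322,185,54,42),1,150),("sw",t,(136,205,54,36),0,60),
  ("remoteS",s,(225,182,50,40),1,150),("powerS",s,(150,155,60,35),1,150),("swS",s,(325,190,66,35),0,70)]:
    print(n)
    for c,a,r in blobs(im,w,wh,th): print(c,a,r.tolist())
for p in[(269.5,200.5,39),(243,190.8,39),(147,218.9,66),(173,224,84),(338,207.6,53)]:
    X=plane("top",p[:2],p[2]);print(p,X.round(1),proj("scene",X).round(1))
k=lambda x,y,w,h:cv2.resize(s[y:y+h,x:x+w],None,fx=6,fy=6,interpolation=cv2.INTER_CUBIC)
cv2.imwrite("pics/crop2.png",np.hstack([k(148,150,64,48),k(322,185,64,48)]))
E
```

```text
remote
[269.74 200.35] 55.3 [[264.65, 202.65], [267.26, 195.24], [274.83, 197.91], [272.22, 205.32]]
[242.83 190.29] 41.8 [[237.76, 191.31], [241.79, 185.28], [247.94, 189.38], [243.92, 195.42]]
[248.14 178.54] 27.4 [[239.92, 177.58], [257.42, 177.58], [257.42, 180.25], [239.92, 180.25]]
power
[337.22 207.03] 186.7 [[329.45, 199.55], [340.31, 196.52], [345.35, 214.56], [334.48, 217.6]]
[361.07 200.69] 59.1 [[356.91, 192.25], [361.22, 191.29], [365.26, 209.38], [360.95, 210.34]]
sw
[172.22 223.59] 157.2 [[162.79, 226.98], [168.21, 214.35], [181.48, 220.04], [176.07, 232.67]]
[146.58 218.52] 64.1 [[141.63, 222.49], [142.2, 214.05], [151.7, 214.68], [151.14, 223.12]]
remoteS
[230.03 220.41] 24.5 [[224.58, 218.42], [239.92, 218.42], [239.92, 221.42], [224.58, 221.42]]
[258.25 205.76] 35.4 [[253.35, 207.12], [255.15, 201.72], [262.95, 204.32], [261.15, 209.72]]
[238.59 192.28] 40.2 [[233.06, 191.61], [241.72, 187.8], [244.05, 193.1], [235.39, 196.91]]
powerS
[188.04 165.58] 64.4 [[179.95, 168.24], [180.64, 161.32], [195.08, 162.77], [194.39, 169.68]]
[165.97 162.26] 21.6 [[160.15, 163.99], [169.17, 158.39], [170.88, 161.14], [161.86, 166.74]]
swS
[372.43 214.25] 54.3 [[366.42, 215.58], [368.48, 209.38], [378.63, 212.77], [376.57, 218.97]]
[344.81 200.29] 88.2 [[336.71, 203.97], [338.36, 194.07], [352.47, 196.43], [350.82, 206.32]]
(269.5, 200.5, 39) [536.3 -47.2  39. ] [239.2 191.3]
(243, 190.8, 39) [567.2  31.   39. ] [258.6 204.5]
(147, 218.9, 66) [486.7 308.4  66. ] [371.4 211.3]
(173, 224, 84) [469.1 228.4  84. ] [343.9 193.4]
(338, 207.6, 53) [ 509.2 -245.1   53. ] [187.4 165.7]
```

View pics/crop2.png

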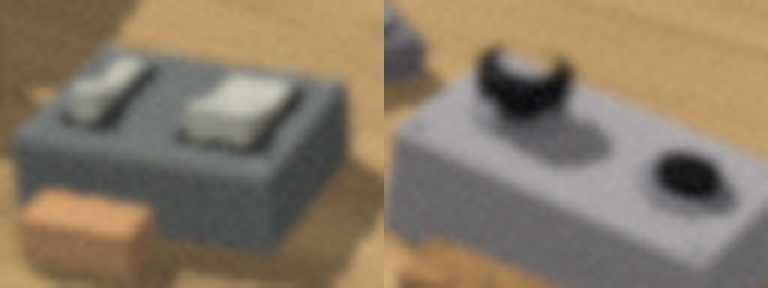

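Both views agree to within about 2 px, and the key spacing is right. The start button's scene blob includes its side, which biases it low. I'll triangulate, get the rocker axis, and plan.

Run:
```python
from h import *
for n,a,b in[("square",(269.74,200.35),(238.59,192.28)),("round",(242.83,190.29),(258.25,205.76)),("start",(146.58,218.52),(372.43,213)),
 ("mush",(172.6,224),(344.81,198.5)),("wide",(337.22,207.03),(188.04,165.58)),("narrow",(361.07,200.69),(165.97,162.26))]:
    P,g=tri(a,b);print(n,P.round(1),round(g,1))
W=[plane("top",p,z)[:2] for p,z in[((329.45,199.55),63),((340.31,196.52),63),((345.35,214.56),53),((334.48,217.6),53)]]
print("corners",np.round(W,1)); far=(W[0]+W[1])/2;near=(W[2]+W[3])/2
ex=(far-near)/np.linalg.norm(far-near);print("len",np.linalg.norm(far-near),"wid",np.linalg.norm(W[0]-W[1]),"yaw",np.arctan2(ex[1],ex[0]))
piv=(far*28+near*28)/56;print("pivot",piv,"end21",piv+21*ex,"from far",far-6*ex,"near",near+48*ex)
a=plane("top",(337.22,207.03),56);b=plane("top",(361.07,200.69),56);d=(a-b)[:2];print("w-n",np.linalg.norm(d),"yaw",np.arctan2(-d[0],d[1]))
for p,z in[((536.3,-47.2),33),((487,308),60),((505,-240),52)]:
    for y in(np.pi,0,-.3,2.8,1.57,-1.57):
        q=inverse_kinematics([*p,z],[np.pi,0,y]);print(p,y,None if q is None else np.round(q,2))
```

```text
square [537.3 -48.3  35.8] 0.7
round [569.4  31.4  36.2] 0.6
start [488.  311.3  62.5] 1.1
mush [470.1 233.1  70.1] 0.4
wide [ 510.5 -242.2   54.8] 0.8
narrow [ 527.6 -312.4   54.8] 0.5
corners [[ 532.  -219.5]
 [ 540.1 -251.3]
 [ 488.4 -265.2]
 [ 480.3 -233.3]]
len 53.49953889680843 wid 32.776317013687034 yaw 0.2615955104230237
pivot [ 510.20752956 -242.33201283] end21 [ 530.49307961 -236.90094854] from far [ 530.25136225 -236.96566369] near [ 530.73479696 -236.83623339]
w-n 72.02040320878048 yaw 0.23880731662531224
(536.3, -47.2) 3.141592653589793 [-0.23  0.6   1.72  0.    0.83 -1.8 ]
(536.3, -47.2) 0 [-0.23  0.6   1.72 -0.    0.83  1.34]
(536.3, -47.2) -0.3 [-0.23  0.6   1.72 -0.    0.83  1.64]
(536.3, -47.2) 2.8 [-0.23  0.6   1.72  0.    0.83 -1.46]
(536.3, -47.2) 1.57 [-0.23  0.6   1.72 -0.    0.83 -0.23]
(536.3, -47.2) -1.57 [-0.23  0.6   1.72 -0.    0.83  2.91]
(487, 308) 3.141592653589793 [ 0.43  0.61  1.58  0.    0.95 -1.14]
(487, 308) 0 [ 0.43  0.61  1.58 -0.    0.95  2.  ]
(487, 308) -0.3 [ 0.43  0.61  1.58 -0.    0.95  2.3 ]
(487, 308) 2.8 [ 0.43  0.61  1.58  0.    0.95 -0.8 ]
(487, 308) 1.57 [ 0.43  0.61  1.58 -0.    0.95  0.43]
(487, 308) -1.57 [ 0.43  0.61  1.58  0.    0.95 -2.71]
(505, -240) 3.141592653589793 [-0.58  0.6   1.64  0.    0.9  -2.15]
(505, -240) 0 [-0.58  0.6   1.64 -0.    0.9   0.99]
(505, -240) -0.3 [-0.58  0.6   1.64 -0.    0.9   1.29]
(505, -240) 2.8 [-0.58  0.6   1.64  0.    0.9  -1.81]
(505, -240) 1.57 [-0.58  0.6   1.64  0.    0.9  -0.58]
(505, -240) -1.57 [-0.58  0.6   1.64 -0.    0.9   2.56]
```

```bash
cat >> h.py <<'E'
def press(x,y,zout,zin,yaw,fmax=18):
    manip.move_pose([x,y,190],[np.pi,0,yaw])
    manip.servo_line([x,y,zout+8],velocity=120)
    log=[];z=zout+4
    while z>zin-5:
        manip.servo_line([x,y,z],velocity=25)
        s=readout.read_state();f=s["force"];log.append((z,*np.round(s["ee_pos"],1),*np.round(f,1)))
        if f[2]>fmax or np.linalg.norm(f[:2])>15: break
        z-=1
    manip.pause(.2)
    for l in log: print(*l)
    manip.servo_line([x,y,zout+15],velocity=80);manip.servo_line([x,y,190],velocity=200)
    print("clock",readout.read_state()["clock"],readout.read_state()["force"].round(1))
E
python3 - <<'E'
from h import *
manip.clamp(5);print(readout.read_state()["finger_gap"])
manip.servo_line([151,502,250])
press(529.5,-237,60,53,.25)
manip.move_pose([400,60,260],[np.pi,0,0.25])
for n in("top","scene"): cv2.imwrite(f"pics/{n}1.png",vision.snapshot(n))
t,s=[cv2.imread(f"pics/{n}1.png") for n in("top","scene")]
for w,im in(((322,185,54,42),t),((150,155,60,35),s)):
    for c,a,r in blobs(im,w,1,150): print(c,a)
k=lambda s,x,y,w,h:cv2.resize(s[y:y+h,x:x+w],None,fx=6,fy=6,interpolation=cv2.INTER_CUBIC)
cv2.imwrite("pics/crop3.png",np.hstack([k(t,315,175,64,48),k(s,148,150,64,48)]))
E
```

```text
0.20276188232438844
64 529.5 -237.0 64.1 0.3 0.0 -0.1
63 529.6 -237.0 63.1 0.4 -1.0 0.3
62 529.7 -237.1 62.2 0.5 0.6 2.1
61 529.9 -237.0 61.2 2.5 0.4 2.0
60 529.5 -237.1 60.0 1.5 0.2 2.4
59 529.4 -237.1 58.9 0.3 0.1 2.5
58 529.4 -237.0 57.9 0.9 0.5 1.5
57 529.4 -237.0 56.9 0.8 -0.8 2.0
56 529.4 -236.9 55.9 0.7 0.2 1.2
55 529.4 -236.9 54.9 1.9 -0.1 1.4
54 529.4 -236.9 53.8 1.0 0.4 2.1
53 529.5 -237.0 53.3 -0.0 1.1 5.8
52 529.5 -237.0 53.1 -2.5 1.7 11.8
51 529.5 -237.0 53.1 -4.1 3.0 18.9
clock 10.8667 [-0.3 -0.3 -1.2]
[337.33 207.19] 185.6
[361.1  200.74] 64.9
[187.62 165.69] 115.8
[165.93 162.29] 22.9
```

View pics/crop3.png

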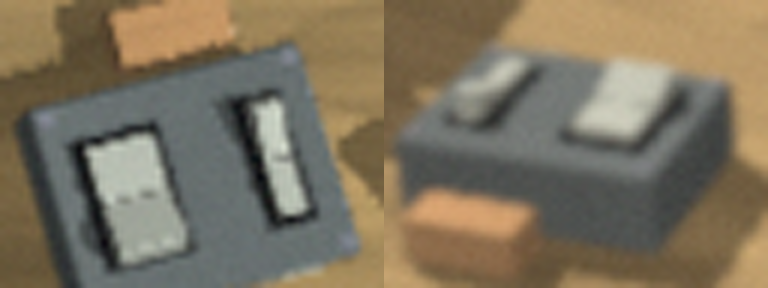

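The rocker has tipped over: its far half is level, the stop was felt at z=53.1, and the narrow rocker is unchanged. Next is the square key.

Run:
```python
from h import *
press(536.8,-47.7,39,33,1.19,14)
for n in("top","scene"): cv2.imwrite(f"pics/{n}2.png",vision.snapshot(n))
for b in blobs(cv2.imread("pics/scene2.png"),(225,182,50,37)): print(b[:2])
```

```text
43 536.7 -47.7 43.0 -0.2 -0.0 -0.1
42 536.8 -47.7 42.0 -1.1 0.3 0.3
41 536.8 -47.7 40.9 -0.2 0.5 0.1
40 536.7 -47.7 39.9 -0.6 0.2 0.4
39 536.8 -47.7 39.0 0.1 0.1 0.6
38 536.8 -47.7 38.0 0.3 0.6 0.7
37 536.8 -47.7 37.0 -0.3 -0.9 2.5
36 536.8 -47.7 35.9 -0.3 0.1 1.0
35 536.8 -47.7 34.9 -0.4 -0.6 0.9
34 536.8 -47.7 33.9 -0.6 0.5 1.4
33 536.8 -47.7 33.3 -2.1 0.7 5.2
32 536.9 -47.7 33.1 -3.1 0.9 12.8
31 536.9 -47.7 33.0 -7.6 1.2 21.5
clock 19.4 [-0.4  0.2 -0.4]
(array([258.26, 205.75]), 38.6)
(array([238.63, 194.08]), 32.5)
```

The square key is home: it stopped at 33.0 mm, and in the image it dropped 1.8 px while the round key stayed put. Next is the start button.

Run:
```python
from h import *
press(487.0,309.2,66,60,1.35,14)
manip.move_pose([400,420,250],[np.pi,0,1.35])
t,s=[vision.snapshot(n) for n in("top","scene")]
cv2.imwrite("pics/top3.png",t);cv2.imwrite("pics/scene3.png",s)
k=lambda s,x,y,w,h,f:cv2.resize(s[y:y+h,x:x+w],None,fx=f,fy=f,interpolation=cv2.INTER_CUBIC)
cv2.imwrite("pics/fin.png",np.vstack([k(t,100,80,330,170,2.4),k(s,130,135,330,112,2.4)]))
for w,im,wh in(((136,205,54,36),t,0),((325,190,66,35),s,0),((232,181,52,33),t,1)):
    for b in blobs(im,w,wh): print(b[:2])
```

```text
70 487.0 309.2 70.1 0.1 0.3 -0.3
69 487.0 309.2 69.0 0.8 -0.2 1.2
68 486.9 309.2 67.9 -0.6 0.2 0.5
67 486.9 309.2 66.9 1.3 1.3 0.2
66 486.9 309.2 65.9 0.2 -0.2 -0.1
65 487.1 309.2 65.1 0.5 0.1 0.7
64 487.1 309.2 64.1 -0.1 -0.8 1.8
63 487.1 309.2 63.0 -0.2 0.5 1.8
62 487.1 309.3 61.9 0.6 0.4 2.2
61 487.1 309.2 60.9 1.3 -0.1 1.6
60 487.1 309.2 60.2 0.2 0.7 5.0
59 487.1 309.3 60.0 -1.9 -1.5 10.3
58 487.2 309.3 59.9 -4.4 -3.4 16.7
clock 26.6083 [-0.4  0.3 -0.5]
(array([172.22, 223.59]), 157.2)
(array([147.07, 218.65]), 54.1)
(array([372.05, 214.81]), 28.4)
(array([344.8 , 200.31]), 77.3)
(array([269.72, 200.6 ]), 53.7)
(array([242.83, 190.31]), 41.6)
```

View pics/fin.png

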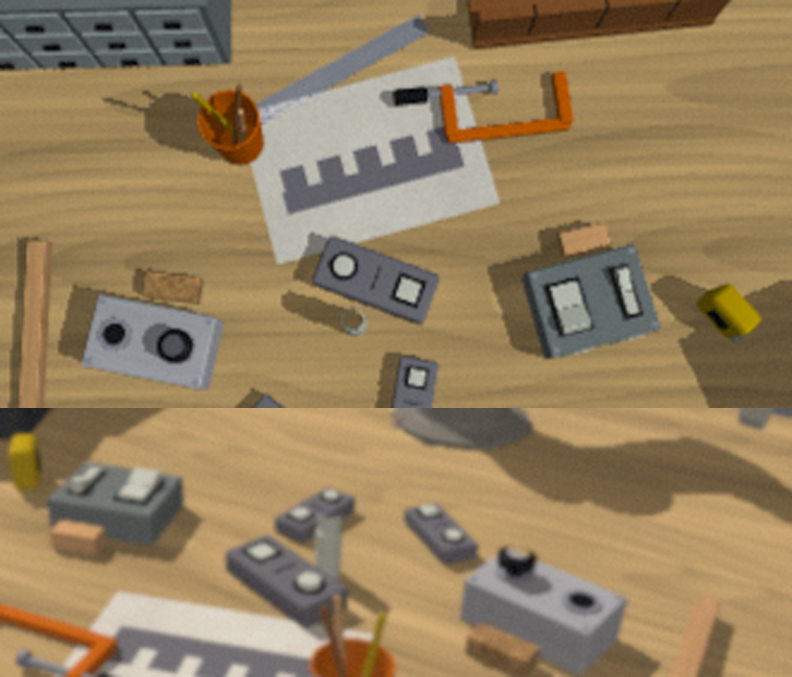

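All three controls are down, and the remote and bystanders are where they were, so I'm handing in.

```bash
python3 -c "
from rig import *
print(finish_job())"
```

```text
the job is handed in; nothing more can be done
None
```

I pressed the wide rocker, the remote's square key and the sander's start button home in that order and handed the job in after about 27 s of robot time. The stops were felt at 53, 33 and 60 mm, and the final pictures showed the remote, the other controls and the bystanders where they had been; the hand-in gave no verdict.

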